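# Stand the sample jars in their spill saucers

## Robot

A 6-joint arm with a two-finger parallel gripper is mounted at the origin on the work surface. World frame = base frame: x ahead of the robot, y to its left, z up, the work surface at z = 0. Lengths are in m, angles in rad, forces in N, time in s.
With the tool pointing down it reaches from about 0.25 to 0.775 m from the base axis. Payload 4 kg.
Tool frame: the origin (TCP) lies midway between the tips of the shut fingers; the grasp point (between the pads) lies robot.pinch_z behind it (robot.pinch_z is the distance from the TCP to the grasp point, in m); z points along the fingers, y is the direction in which the jaws open and shut (so a half turn about z gives the same grasp; the last joint's range is limited). The gripper opens to 94 mm and grips with 3 to 60 N. Pads are 16 mm wide; open, the fingers measure 119 mm over their backs; the gripper's body (75 mm by 177 mm) begins 78 mm behind the grasp point.
Start: joints at [-0.103, 0.087, 1.371, -0, 1.684, -0.103], TCP at [0.55, -0, 0.206] pointing down, gripper open.
Joint ranges: [-3.1, 3.1], [-0.76, 2.03], [0.27, 2.55], [-1.08, 4.22], [0.17, 2.65], [-2.57, 2.57]. Speed limits (rad/s): [2.79, 2.79, 3.14, 3.14, 3.14, 3.14].

## Interface

Orientations are given as [roll, pitch, yaw] about the fixed x, y, z axes, in that order (R = Rz(yaw) Ry(pitch) Rx(roll)).
In Python, from bench import robot gives the robot as it stands.
- The arm moves only by the tool jog_arm, never from a script. Its argument "steps" is a list that holds one entry, the list of rows, each a list of 7 numbers: the shift along the tool's x, y, z in cm, then the turn, a rotation vector about the tool's x, y, z in degrees, then the gripper's target within -1 to 1 (fully open at 1, half-way at 0, shut at -1). A call has 1 to 12 rows; each row shifts and turns the commanded pose from where the row before left it, along the tool's axes as they then stand; what a row does not reach is not made up. A row lasts 1/8 s, in which the tool goes at most 62.5 mm and 10.7 degrees, less where a joint would pass 70% of its speed; a pose out of reach is approached as far as the arm can. A call with a gripper value outside its range is refused whole. The fingers move at their own pace and stop on an object; the grip force is fixed at half the most. Time passes only in rows, so rows that do not move let the fingers close. It gives the time, the measured TCP pose, the force and the opening at its end, in the units of the state.
- robot.get_obs(): the state, without advancing time (a new reading comes with each control period).
- robot.snapshot(name): name is "scene" or "side" or "wrist"; returns the picture (400x640x3 uint8, red, green, blue); there is no depth.
- robot.camera_info(name): a dict with "mtx" (3x3 intrinsics, pixels), "R" (3x3) and "t" (3): a world point X has camera coordinates R X + t; the wrist camera has in their place "hand_eye" (4x4, takes a point from camera to tool coordinates, whose origin is the TCP and whose axes are the flange's). Camera axes: x right, y down, z forward; pixel columns grow to the right and rows downward; lengths in m; the calibration is good to about 2 mm. A picture is of the moment at which its call begins: read the wrist's pose just before it. camera_info takes no time and is no camera call.
- robot.close_job(): hands the job in, once; it reports no verdict.
The state is a dict: "time": time; "joint_positions": joint angles; "qvel": joint speeds; "joint_torque": joint torques, N m; "tool_pos": TCP position; "ee_rot": TCP orientation; "wrist_force": force on the tool from outside, world axes, zero at the start; "wrist_torque": the same for the moment, N m; "width": finger opening in m.
Only numpy, scipy, OpenCV 4.12 (cv2) and the standard library are available. Lean on these libraries where they do the work, as an engineer would, in place of code of your own. Each camera call takes 0.05 s, during which the arm holds its last target. There are 200 camera calls.

## Task

Stand each of the four white screw-cap jars on the bench in the round steel spill saucer of its own size: the smallest jar in the smallest saucer, and so on in order of size up to the largest jar in the largest saucer, each upright and flat on the saucer's floor. Carry the jars upright and set them down without dropping them, and leave the glass beaker and the amber dropper bottle where they stand.

Things in the scene. Friction and masses are not known exactly. Their poses are not given: they have to be found in the camera images.
- jar_small: The smallest of the four round, straight-sided white plastic screw-cap jars: 28 mm in diameter over body and cap alike, 55 mm tall with its cap, which is closed (top 16 mm). Loose, standing upright on the bench. Weighs 28 to 56 g. Origin: centre of its underside; z up along its axis.
- jar_medium: The second smallest of the four round, straight-sided white plastic screw-cap jars: 40 mm in diameter over body and cap alike, 70 mm tall with its cap, which is closed (top 16 mm). Loose, standing upright on the bench. Weighs 60 to 130 g. Origin: centre of its underside; z up along its axis.
- jar_large: The second largest of the four round, straight-sided white plastic screw-cap jars: 52 mm in diameter over body and cap alike, 85 mm tall with its cap, which is closed (top 16 mm). Loose, standing upright on the bench. Weighs 120 to 240 g. Origin: centre of its underside; z up along its axis.
- jar_largest: The largest of the four round, straight-sided white plastic screw-cap jars: 64 mm in diameter over body and cap alike, 100 mm tall with its cap, which is closed (top 16 mm). Loose, standing upright on the bench. Weighs 210 to 420 g. Origin: centre of its underside; z up along its axis.
- saucer_small: The smallest of the four round, open stainless steel spill saucers: 50 mm inside diameter, 56 mm outside, upright rim 12 mm high and 3 mm thick, floor 3 mm thick. It does not move (fixed to the bench). Belongs to the smallest jar. Origin: centre of its underside, on the bench.
- saucer_medium: The second smallest of the four round, open stainless steel spill saucers: 64 mm inside diameter, 70 mm outside, upright rim 12 mm high and 3 mm thick, floor 3 mm thick. It does not move (fixed to the bench). Belongs to the second smallest jar. Origin: centre of its underside, on the bench.
- saucer_large: The second largest of the four round, open stainless steel spill saucers: 78 mm inside diameter, 84 mm outside, upright rim 12 mm high and 3 mm thick, floor 3 mm thick. It does not move (fixed to the bench). Belongs to the second largest jar. Origin: centre of its underside, on the bench.
- saucer_largest: The largest of the four round, open stainless steel spill saucers: 92 mm inside diameter, 98 mm outside, upright rim 12 mm high and 3 mm thick, floor 3 mm thick. It does not move (fixed to the bench). Belongs to the largest jar. Origin: centre of its underside, on the bench.
- beaker: An empty open glass beaker, 60 mm in diameter at the rim, 80 mm tall, loose; a bystander to leave where it is. Origin: centre of its underside.
- dropper_bottle: A small amber glass dropper bottle with black cap and rubber bulb, 34 mm in diameter, 98 mm tall, loose; a bystander to leave where it is. Origin: centre of its underside.

How it is judged:
At the end, for the whole second after the job is handed in: Each of the four jars stands at rest in the saucer of the same size rank: axis within 15 mm of the saucer's centre, underside on the saucer's floor (less than 7 mm above the bench; the floor is at 3 mm), upright within 0.08 rad (horizontal distance between jar_small and saucer_small below 0.015 m and z of jar_small in the frame of saucer_small between 0 and 0.007 m and angle between each of jar_small, jar_medium, jar_large, jar_largest's own z axis and vertical below 0.08 rad and linear speed of each of jar_small, jar_medium, jar_large, jar_largest below 0.02 m/s and angular speed of each of jar_small, jar_medium, jar_large, jar_largest below 0.3 rad/s and horizontal distance between jar_medium and saucer_medium below 0.015 m and z of jar_medium in the frame of saucer_medium between 0 and 0.007 m and horizontal distance between jar_large and saucer_large below 0.015 m and z of jar_large in the frame of saucer_large between 0 and 0.007 m and horizontal distance between jar_largest and saucer_largest below 0.015 m and z of jar_largest in the frame of saucer_largest between 0 and 0.007 m); the robot touches nothing.
It fails at once if a jar is tipped by more than 35 degrees (angle between any of jar_small, jar_medium, jar_large, jar_largest's own z axis and vertical above 0.61 rad).
It fails at once if a jar is dropped: out of the fingers' touch with its base more than 40 mm above the bench ((height (world z) of jar_small above 0.04 m and contact force between the fingers and jar_small below 0.01 N) or (height (world z) of jar_medium above 0.04 m and contact force between the fingers and jar_medium below 0.01 N) or (height (world z) of jar_large above 0.04 m and contact force between the fingers and jar_large below 0.01 N) or (height (world z) of jar_largest above 0.04 m and contact force between the fingers and jar_largest below 0.01 N)).
It fails at once if the beaker or the dropper bottle is moved by more than 30 mm (distance of any of beaker, dropper_bottle from where it was at the start of the episode above 0.03 m).
It also fails if it takes over 109 s, if anything falls off the work surface, if the arm or the gripper's body presses on something with over 40 N, if the wrist force passes 120 N, or if a joint passes its speed limit or range.

## Working session

There is one attempt and no reset: what is moved stays moved. The work goes in short steps, Python scripts to look and compute and a tool call to move; the robot and the scene stay as the last step left them, time stands still between calls to the robot, and variables do not carry over. Pictures are saved under pics/ and viewed, about 12 in all and at most 16, crops included, and the job is handed in when it is done.

Besides the shell and the picture viewer there is one more tool, called after "Emit:" as a command line: name --argument value ..., lists and objects as JSON in quotes. jog_arm: Moves the arm, as the interface text tells. Its arguments: {"type":"object","properties":{"steps":{"type":"array"}},"required":["steps"]}

```bash
mkdir -p pics; ls
python3 - <<'E'
from bench import robot
import cv2
o=robot.get_obs();print(o, robot.pinch_z)
for n in("scene","side"):
    cv2.imwrite(f"pics/{n}0.png",robot.snapshot(n)[:,:,::-1]);print(robot.camera_info(n))
print(robot.camera_info("wrist"))
cv2.imwrite("pics/wrist0.png",robot.snapshot("wrist")[:,:,::-1])
E
```

```text
pics
{'time': 0.0, 'joint_positions': array([-1.03098105e-01,  8.79514894e-02,  1.37219106e+00,  1.82975638e-06,
        1.68359330e+00, -1.03084901e-01]), 'qvel': array([ 0.00094961, -0.00048943,  0.00039524,  0.00086948, -0.00011472,
       -0.00023181]), 'joint_torque': array([ 1.28542815e-03, -3.40182602e+01, -3.02423716e+01,  7.18220207e-02,
        3.29729996e-02, -1.13141955e-04]), 'tool_pos': array([5.49474189e-01, 5.14672311e-05, 2.04338147e-01]), 'ee_rot': array([-3.13946102e+00, -2.22349003e-04,  1.57078309e+00]), 'wrist_force': array([-0.14272238,  0.49878549,  0.54922175]), 'wrist_torque': array([-0.00520185,  0.03324777,  0.03469383]), 'width': 0.09433608852736033} 0.0188
{'mtx': array([[441.71457168,   0.        , 318.61261309],
       [  0.        , 441.71457168, 201.18274712],
       [  0.        ,   0.        ,   1.        ]]), 'R': array([[ 0.70598852,  0.70789129, -0.02168278],
       [ 0.45249924, -0.47441177, -0.75510126],
       [-0.54481617,  0.52328137, -0.65524953]]), 't': array([-0.35899824, -0.19869261,  1.40581795])}
{'mtx': array([[405.67604462,   0.        , 328.80986026],
       [  0.        , 405.67604462, 197.09335654],
       [  0.        ,   0.        ,   1.        ]]), 'R': array([[-0.99225295, -0.12357585, -0.01277092],
       [-0.08784821,  0.77061115, -0.63122195],
       [ 0.08784521, -0.62520994, -0.7754971 ]]), 't': array([0.51305877, 0.07590342, 1.16593682])}
{'mtx': array([[325.30233257,   0.        , 322.3112002 ],
       [  0.        , 325.30233257, 206.20798588],
       [  0.        ,   0.        ,   1.        ]]), 'hand_eye': array([[-6.74377417e-04, -9.66589064e-01, -2.56330111e-01,
         7.35996815e-02],
       [ 9.99999547e-01, -4.79602371e-04, -8.22371995e-04,
         3.37391271e-04],
       [ 6.71959249e-04, -2.56330549e-01,  9.66588950e-01,
        -1.79737607e-01],
       [ 0.00000000e+00,  0.00000000e+00,  0.00000000e+00,
         1.00000000e+00]])}
```

View pics/scene0.png

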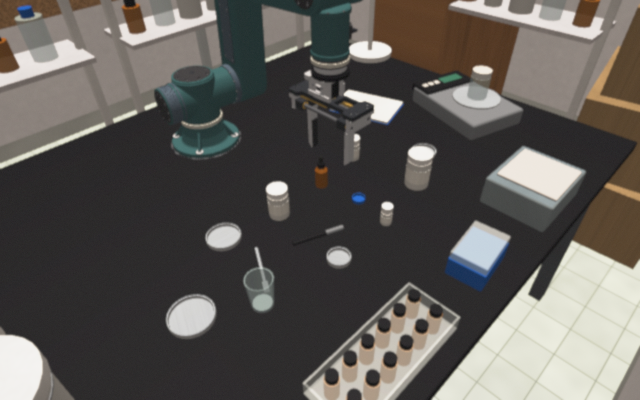

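View pics/side0.png

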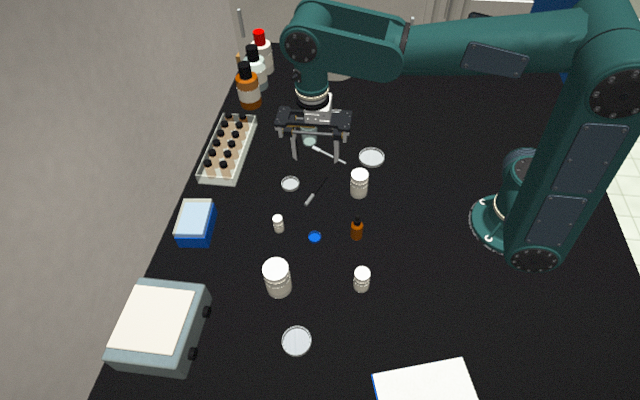

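The scene view shows the jars at (277,201), (418,167), (387,213), with one behind the finger at (353,147). The saucers are at (223,237), (191,316), (339,257), with one behind the largest jar. In the side view the jars are at (360,183), (278,224), (277,278), (362,279) and the saucers at (290,184), (372,157), (297,341).

```bash
cat > h.py <<'E'
import numpy as np,cv2
from bench import robot
from scipy.spatial.transform import Rotation as Ro
def cam(n,obs=None):
    c=robot.camera_info(n);K=c["mtx"]
    if n!="wrist": return K,c["R"],c["t"]
    o=obs or robot.get_obs();T=np.eye(4)
    T[:3,:3]=Ro.from_euler("xyz",o["ee_rot"]).as_matrix();T[:3,3]=o["tool_pos"]
    M=np.linalg.inv(T@c["hand_eye"]);return K,M[:3,:3],M[:3,3]
def back(C,uv,z):
    K,R,t=C;d=R.T@np.linalg.inv(K)@[uv[0],uv[1],1];p=-R.T@t
    return p+d*(z-p[2])/d[2]
def proj(C,X):
    K,R,t=C;p=(np.atleast_2d(X)@R.T+t)@K.T;return p[:,:2]/p[:,2:]
def circ(x,y,z,d):
    a=np.linspace(0,2*np.pi,60);return np.c_[x+d/2*np.cos(a),y+d/2*np.sin(a),0*a+z]
def over(img,C,things,s=2):
    b=cv2.resize(img[:,:,::-1],None,fx=s,fy=s,interpolation=cv2.INTER_CUBIC)
    for x,y,z,d in things:
        cv2.polylines(b,[np.int32(proj(C,circ(x,y,z,d))*s*8+4*s)],True,(0,0,255),1,cv2.LINE_AA,3)
    return b
E
python3 - <<'E'
from h import *
S=cam("scene");D=cam("side")
for n,z,a,b in [("jS",.055,(387.5,206),(278,218)),("jM",.07,None,(362,272)),("jL",.085,(277,189),(360,174)),("jXL",.1,(419,153),(276,266)),
 ("sS",.012,(339,256),(290,183.5)),("sM?",.012,(223,236),(372,157)),("s?",.012,None,(297,341)),("s?",.012,(191,315),None),
 ("beaker",0,(263,303),None),("drop",.098,(320.5,162),(357,221))]:
    print(n,*[None if p is None else back(C,p,z).round(4)[:2] for C,p in((S,a),(D,b))])
E
```

```text
jS [0.6528 0.0918] [0.646  0.0951]
jM None [0.4038 0.2433]
jL [ 0.4401 -0.072 ] [ 0.4329 -0.0667]
jXL [0.6113 0.2691] [0.6103 0.2678]
sS [ 0.6524 -0.0778] [ 0.6468 -0.0696]
sM? [ 0.4088 -0.2238] [ 0.4013 -0.2129]
s? None [0.5408 0.4094]
s? [ 0.5462 -0.4007] None
beaker [ 0.6204 -0.2758] None
drop [0.4512 0.067 ] [0.4278 0.1114]
```

Run:
```python
from h import *
S=cam("scene");D=cam("side")
print(back(S,(321,185),0),back(D,(357,238),0))
T=[(.649,.093,.055,.028),(.404,.243,.07,.04),(.436,-.07,.085,.052),(.611,.268,.1,.064),(.65,-.074,.012,.056),(.405,-.219,.012,.084),(.541,.409,.012,.070),(.546,-.401,.012,.098),(.62,-.276,0.08,.06)]
a=over(cv2.imread("pics/scene0.png")[:,:,::-1],S,T,3)[390:990,420:1220]
b=over(cv2.imread("pics/side0.png")[:,:,::-1],D,T,3)[400:1100,700:1200]
cv2.imwrite("pics/o1.png",a);cv2.imwrite("pics/o2.png",cv2.resize(b,None,fx=.85,fy=.85))
```

```text
[0.43120255 0.08637902 0.        ] [0.42478317 0.09925431 0.        ]
```

View pics/o1.png

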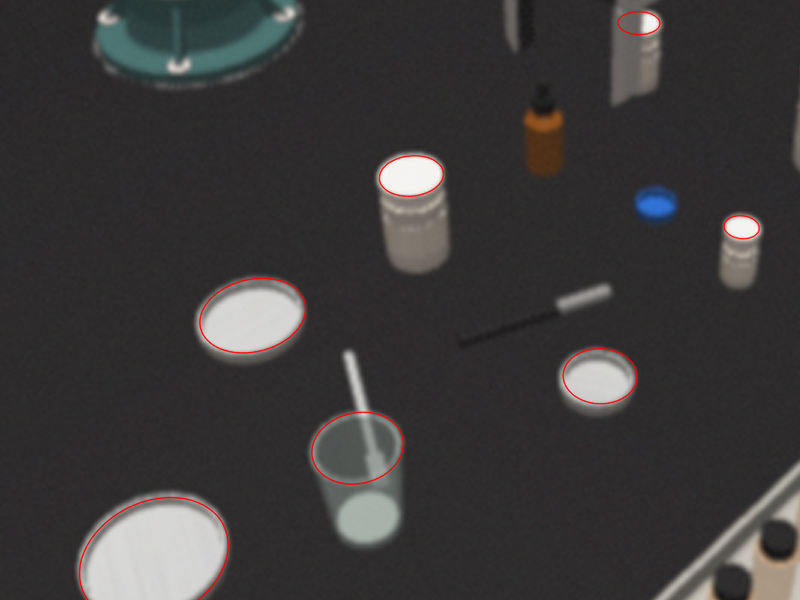

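View pics/o2.png

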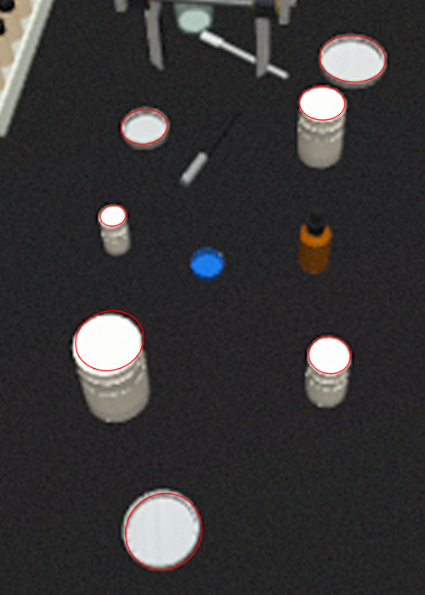

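Positions and sizes agree between the two cameras: medium saucer at (.541,.409), large at (.405,-.219), largest at (.546,-.401). I'll refine them with wrist pictures rectified onto the known-height planes.

```bash
cat >> h.py <<'E'
def refine(img,C,x,y,z,d,w=.035):
    """best circle of diameter d at height z near x,y, rectified at 0.5 mm/px"""
    s=.0005;n=int((d/2+w+.01)/s);g=np.float32([[-n,-n],[n,-n],[n,n],[-n,n]])
    H=cv2.getPerspectiveTransform(np.float32(proj(C,np.c_[x+g[:,0]*s,y+g[:,1]*s,[z]*4])),g+n)
    r=cv2.warpPerspective(img,H,(2*n,2*n));gr=cv2.GaussianBlur(r.max(2).astype(np.float32),(0,0),3)
    a=np.linspace(0,2*np.pi,120);ca,sa=np.cos(a),np.sin(a);k=.003/s;R=d/2/s
    best=(-1e9,)
    m=int(w/s)
    jj=np.arange(-m,m+1,2);J,I=np.meshgrid(jj,jj)
    def samp(q): return cv2.remap(gr,np.float32(n+J[...,None]+q*ca).reshape(len(jj),-1),np.float32(n+I[...,None]+q*sa).reshape(len(jj),-1),cv2.INTER_LINEAR).reshape(len(jj),len(jj),-1)
    sc=np.clip(samp(R-k)-samp(R+k),-20,60).mean(2)
    i,j=np.unravel_index(sc.argmax(),sc.shape);bx,by=jj[j],jj[i]
    cv2.circle(r,(int(n+bx),int(n+by)),int(R),(255,0,0),1)
    return np.round([x+bx*s,y+by*s],4),round(float(sc.max()),1),r
OBJ=dict(jS=(.649,.093,.055,.028),jM=(.404,.243,.07,.04),jL=(.436,-.07,.085,.052),jX=(.611,.268,.1,.064),sS=(.65,-.074,.012,.056),sL=(.405,-.219,.012,.084),sM=(.541,.409,.012,.070),sX=(.546,-.401,.012,.098))
def look(names,tag):
    o=robot.get_obs();img=robot.snapshot("wrist");C=cam("wrist",o)
    cv2.imwrite(f"pics/{tag}.png",img[:,:,::-1]);L=[]
    print("tcp",o["tool_pos"].round(4),o["ee_rot"].round(3),"t",o["time"])
    for n in names.split():
        p,s,r=refine(img,C,*OBJ[n]);print(n,p,s,"d",(p-o["tool_pos"][:2]).round(4));L.append(cv2.resize(r,(240,240)))
    cv2.imwrite(f"pics/{tag}_r.png",np.hstack(L)[:,:,::-1])
E
python3 - <<'E'
from h import *
look("jS jL sS","w1")
C=cam("wrist")
im=cv2.imread("pics/w1.png");r=cv2.imread("pics/w1_r.png")
cv2.imwrite("pics/w1c.png",np.vstack([im[:350],np.pad(r[:,:640],((0,0),(0,max(0,640-r.shape[1])),(0,0)))]))
for n in OBJ:print(n,proj(C,OBJ[n][:3])[0].round())
E
```

```text
tcp [5.496e-01 1.000e-04 2.046e-01] [-3.14  -0.     1.571] t 0.15
jS [0.648 0.091] 48.1 d [0.0984 0.0909]
jL [ 0.454 -0.047] 34.9 d [-0.0956 -0.0471]
sS [ 0.651 -0.078] 43.4 d [ 0.1014 -0.0781]
jS [426.  99.]
jM [141. -98.]
jL [209. 268.]
jX [ 411. -171.]
sS [405. 245.]
sL [215. 346.]
sM [ 312. -292.]
sX [320. 452.]
```

View pics/w1c.png

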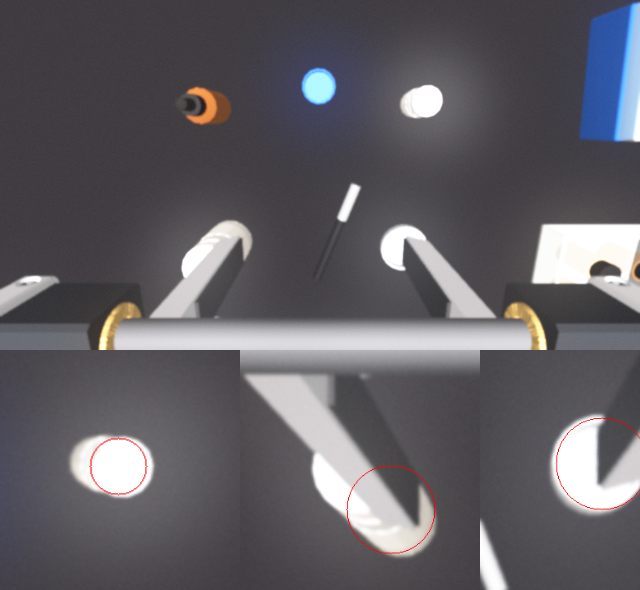

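Refinement works when the fingers don't cover the target, which needs the target about 9 cm beyond the TCP in +y. The small jar is at (.648,.091). Next is a quick tour of such vantage points.

Emit:
jog_arm --steps '[[[4,-0.5,0,0,0,0,1],[4,-0.5,0,0,0,0,1],[4,-0.5,0,0,0,0,1],[3,-0.5,0,0,0,0,1],[0,0,0,0,0,0,1],[0,0,0,0,0,0,1]]]'

```text
time: 0.95
tool_pos: [0.5301, 0.1494, 0.2053]
ee_rot: [-3.141, 0.001, 1.571]
wrist_force: [0.3, -0.3, -0.3]
width: 0.0938
```

```bash
python3 -c "
from h import *
look('jM jX','w2')"
```

```text
tcp [0.5301 0.1494 0.2053] [-3.141e+00  1.000e-03  1.571e+00] t 0.95
jM [0.403 0.242] 59.2 d [-0.1271  0.0926]
jX [0.612 0.271] 57.1 d [0.0819 0.1216]
```

Emit:
jog_arm --steps '[[[4,0,0,0,0,0,1],[4,0,0,0,0,0,1],[4,0.5,0,0,0,0,1],[4,0.5,0,0,0,0,1],[0,0,0,0,0,0,1],[0,0,0,0,0,0,1]]]'

```text
time: 1.75
tool_pos: [0.5404, 0.3086, 0.2053]
ee_rot: [-3.141, 0.001, 1.569]
wrist_force: [0.4, 0.1, 0.4]
width: 0.0939
```

```bash
python3 -c "
from h import *
look('sM','w3')"
```

```text
tcp [0.5404 0.3086 0.2053] [-3.141e+00  1.000e-03  1.569e+00] t 1.75
sM [0.542 0.402] 60.0 d [0.0016 0.0934]
```

Emit:
jog_arm --steps '[[[-5,0,0,0,0,0,1],[-5,0,0,0,0,0,1],[-5,0,0,0,0,0,1],[-5,0,0,0,0,0,1],[-5,0,0,0,0,0,1],[-5,0,0,0,0,0,1],[-5,0,0,0,0,0,1],[-5,0,0,0,0,0,1],[-5,0,0,0,0,0,1],[-2,0,0,0,0,0,1],[0,0,0,0,0,0,1],[0,0,0,0,0,0,1]]]'

```text
time: 3.3
tool_pos: [0.5399, -0.1589, 0.2057]
ee_rot: [3.141, -0.001, 1.572]
wrist_force: [0.5, 1.1, -0.6]
width: 0.094
```

```bash
python3 -c "
from h import *
look('jL sS','w4')"
```

```text
tcp [ 0.5399 -0.1589  0.2057] [ 3.141e+00 -1.000e-03  1.572e+00] t 3.3
jL [ 0.435 -0.072] 60.0 d [-0.1049  0.0869]
sS [ 0.649 -0.081] 60.0 d [0.1091 0.0779]
```

Emit:
jog_arm --steps '[[[-4,-1.5,0,0,0,0,1],[-4,-1.5,0,0,0,0,1],[-4,-1.5,0,0,0,0,1],[-3,-1.5,0,0,0,0,1],[0,0,0,0,0,0,1],[0,0,0,0,0,0,1]]]'

```text
time: 4.1
tool_pos: [0.4807, -0.3084, 0.2056]
ee_rot: [3.141, -0.001, 1.573]
wrist_force: [0.1, 0.1, 0.1]
width: 0.094
```

```bash
python3 -c "
from h import *
look('sL','w5')"
```

```text
tcp [ 0.4807 -0.3084  0.2056] [ 3.141e+00 -1.000e-03  1.573e+00] t 4.1
sL [ 0.403 -0.225] 60.0 d [-0.0777  0.0834]
```

Emit:
jog_arm --steps '[[[-4,0.5,0,0,0,0,1],[-4,0.5,0,0,0,0,1],[-4,0.5,0,0,0,0,1],[-4,0.5,0,0,0,0,1],[-3,0.5,0,0,0,0,1],[0,0,0,0,0,0,1],[0,0,0,0,0,0,1]]]'

```text
time: 5.03
tool_pos: [0.5059, -0.4982, 0.2055]
ee_rot: [3.142, -0.001, 1.573]
wrist_force: [-0.6, 0.4, 0.1]
width: 0.0937
```

```bash
python3 -c "
from h import *
look('sX','w6')
R=lambda n:cv2.imread(f'pics/{n}_r.png')
a=np.hstack([R('w2'),R('w3')]);b=R('w4');c=np.hstack([R('w5'),R('w6')])
p=lambda i:np.pad(i,((0,0),(0,720-i.shape[1]),(0,0)))
cv2.imwrite('pics/all.png',cv2.resize(np.vstack([a,np.hstack([b,R('w5')]),p(R('w6'))]),(600,600)))"
```

```text
tcp [ 0.5059 -0.4982  0.2055] [ 3.142e+00 -1.000e-03  1.573e+00] t 5.025
sX [ 0.543 -0.403] 60.0 d [0.0371 0.0952]
```

View pics/all.png

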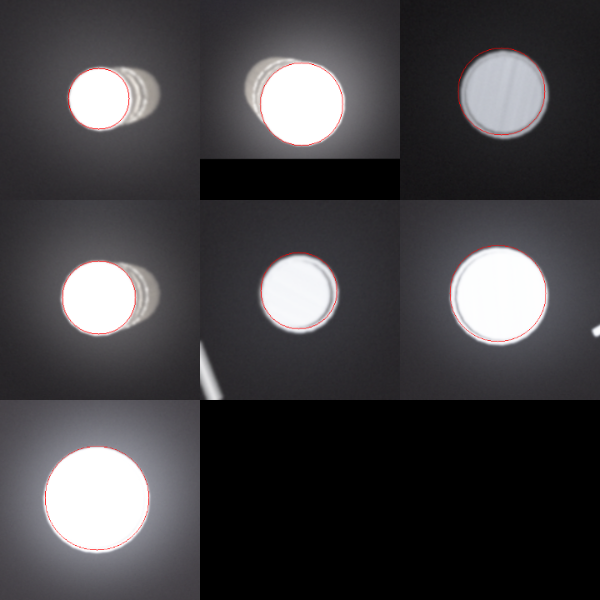

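Circles fit, but the saucer ones sit 2–4 mm low in y because the clipped score has ties. I'll rescore the saved pictures without the clip.

```bash
sed -i 's/,-20,60)/,-20,250)/' h.py; python3 -c "
from h import *
P=dict(w2=([.5301,.1494,.2053],1.571,'jM jX'),w3=([.5404,.3086,.2053],1.569,'sM'),w4=([.5399,-.1589,.2057],1.572,'jL sS'),w5=([.4807,-.3084,.2056],1.573,'sL'),w6=([.5059,-.4982,.2055],1.573,'sX'),w1=([.5496,.0001,.2046],1.571,'jS'))
for k,(p,y,ns) in P.items():
    C=cam('wrist',dict(tool_pos=np.array(p),ee_rot=[-3.1412,0,y]));im=cv2.imread(f'pics/{k}.png')[:,:,::-1].copy()
    for n in ns.split():
        print(n,*refine(im,C,*OBJ[n])[:2])
"
```

```text
jM [0.403 0.242] 126.7
jX [0.613 0.271] 104.6
sM [0.544 0.405] 124.9
jL [ 0.434 -0.071] 124.0
sS [ 0.649 -0.078] 150.8
sL [ 0.403 -0.222] 137.7
sX [ 0.542 -0.401] 97.9
jS [0.651 0.092] 96.9
```

Emit:
jog_arm --steps '[[[5.3,-0.9,0,0,0,0,1],[5.3,-0.9,0,0,0,0,1],[5.3,-0.9,0,0,0,0,1],[5.3,-0.9,0,0,0,0,1],[5.3,-0.9,0,0,0,0,1],[5.3,-0.9,0,0,0,0,1],[5.3,-0.9,0,0,0,0,1],[5.3,-0.9,0,0,0,0,1],[0.3,0,3,0,0,0,1],[0,0,3,0,0,0,1],[0,0,0,0,0,0,1],[0,0,0,0,0,0,1]]]'

```text
time: 6.58
tool_pos: [0.4333, -0.0727, 0.1469]
ee_rot: [3.139, 0.001, 1.571]
wrist_force: [0.2, -0.5, -0.5]
width: 0.0942
```

Emit:
jog_arm --steps '[[[0.2,0.1,3,0,0,0,1],[0,0,3,0,0,0,1],[0,0,2.5,0,0,0,1],[0,0,1.2,0,0,0,1],[0,0,0,0,0,0,1],[0,0,0,0,0,0,-1],[0,0,0,0,0,0,-1],[0,0,0,0,0,0,-1],[0,0,0,0,0,0,-1],[0,0,0,0,0,0,-1],[0,0,0,0,0,0,-1],[0,0,0,0,0,0,-1]]]'

```text
time: 8.07
tool_pos: [0.4344, -0.0711, 0.0487]
ee_rot: [3.141, 0.0, 1.571]
wrist_force: [1.1, 0.6, 1.2]
width: 0.0516
```

Emit:
jog_arm --steps '[[[0,0,-1.5,0,0,0,-1],[0,0,-2,0,0,0,-1],[0,0,-1.5,0,0,0,-1],[-2,-0.4,0,0,0,0,-1],[-3,-0.6,0,0,0,0,-1],[-3,-0.6,0,0,0,0,-1],[-3,-0.6,0,0,0,0,-1],[-2.5,-0.6,0,0,0,0,-1],[-1.6,-0.3,0,0,0,0,-1],[0,0,0,0,0,0,-1],[0,0,0,0,0,0,-1]]]'

```text
time: 9.45
tool_pos: [0.4031, -0.2213, 0.0985]
ee_rot: [3.142, -0.001, 1.571]
wrist_force: [0.2, 0.3, -1.9]
width: 0.0518
```

Emit:
jog_arm --steps '[[[0,0,1.5,0,0,0,-1],[0,0,1.5,0,0,0,-1],[0,0,1,0,0,0,-1],[0,0,0.4,0,0,0,-1],[0,0,0.2,0,0,0,-1],[0,0,0.1,0,0,0,-1],[0,0,0,0,0,0,-1],[0,0,0,0,0,0,-1]]]'

```text
time: 10.45
tool_pos: [0.4032, -0.2222, 0.0518]
ee_rot: [3.141, 0.0, 1.571]
wrist_force: [0.3, -0.2, -2.0]
width: 0.0516
```

Emit:
jog_arm --steps '[[[0,0,0.1,0,0,0,-1],[0,0,0,0,0,0,-1],[0,0,0,0,0,0,1],[0,0,0,0,0,0,1],[0,0,0,0,0,0,1],[0,0,0,0,0,0,1],[0,0,-3,0,0,0,1],[0,0,-4,0,0,0,1],[0,0,-4,0,0,0,1],[0,0,-4,0,0,0,1]]]'

```text
time: 11.7
tool_pos: [0.4029, -0.2219, 0.2017]
ee_rot: [3.141, 0.0, 1.571]
wrist_force: [0.4, -0.6, 0.4]
width: 0.0941
```

Emit:
jog_arm --steps '[[[4.5,3.5,0,0,0,0,1],[4.5,3.5,0,0,0,0,1],[4.5,3.5,0,0,0,0,1],[4.5,3.5,0,0,0,0,1],[4.5,3.5,0,0,0,0,1],[4.5,3.5,0,0,0,0,1],[4.4,3.8,0,0,0,0,1],[0,0,4,0,0,0,1],[0,0,4,0,0,0,1],[0,0,2,0,0,0,1],[0,0,0,0,0,0,1],[0,0,0,0,0,0,1]]]'

```text
time: 13.2
tool_pos: [0.6522, 0.0918, 0.1027]
ee_rot: [3.138, -0.0, 1.57]
wrist_force: [-0.6, 1.3, 0.6]
width: 0.0938
```

Emit:
jog_arm --steps '[[[0,-0.1,3,0,0,0,1],[0,0,3,0,0,0,1],[0,0,1.8,0,0,0,1],[0,0,0,0,0,0,1],[0,0,0,0,0,0,-1],[0,0,0,0,0,0,-1],[0,0,0,0,0,0,-1],[0,0,0,0,0,0,-1],[0,0,0,0,0,0,-1],[0,0,0,0,0,0,-1],[0,0,0,0,0,0,-1],[0,0,0,0,0,0,-1]]]'

```text
time: 14.7
tool_pos: [0.65, 0.092, 0.0224]
ee_rot: [-3.142, 0.0, 1.571]
wrist_force: [0.1, -0.1, -0.6]
width: 0.0272
```

Emit:
jog_arm --steps '[[[0,0,-1.5,0,0,0,-1],[0,0,-2,0,0,0,-1],[0,0,-1.5,0,0,0,-1],[-2,0,0,0,0,0,-1],[-3,-0.1,0,0,0,0,-1],[-3.5,0,0,0,0,0,-1],[-3.5,0,0,0,0,0,-1],[-3,0,0,0,0,0,-1],[-2,0,0,0,0,0,-1],[0,0,0,0,0,0,-1],[0,0,0,0,0,0,-1]]]'

```text
time: 16.08
tool_pos: [0.6489, -0.0773, 0.0723]
ee_rot: [-3.141, -0.001, 1.571]
wrist_force: [-0.0, 0.3, 0.4]
width: 0.0274
```

Descend to TCP z ≈ 0.0250 and release.

Emit:
jog_arm --steps '[[[0,0,1.5,0,0,0,-1],[0,0,1.5,0,0,0,-1],[0,0,1,0,0,0,-1],[0,0,0.5,0,0,0,-1],[0,0,0.2,0,0,0,-1],[0,0,0,0,0,0,-1],[0,0,0,0,0,0,-1]]]'

```text
time: 16.95
tool_pos: [0.6494, -0.0782, 0.026]
ee_rot: [3.14, 0.0, 1.571]
wrist_force: [-0.2, -0.4, 0.4]
width: 0.0274
```

Emit:
jog_arm --steps '[[[0,0,0.1,0,0,0,-1],[0,0,0,0,0,0,-1],[0,0,0,0,0,0,1],[0,0,0,0,0,0,1],[0,0,0,0,0,0,1],[0,0,0,0,0,0,1],[0,0,-3,0,0,0,1],[0,0,-5,0,0,0,1],[0,0,-5,0,0,0,1],[0,0,-4.5,0,0,0,1]]]'

```text
time: 18.2
tool_pos: [0.6491, -0.078, 0.2016]
ee_rot: [3.14, 0.0, 1.571]
wrist_force: [1.1, -1.4, 0.7]
width: 0.0938
```

Emit:
jog_arm --steps '[[[4.6,-3.5,0,0,0,0,1],[4.6,-3.5,0,0,0,0,1],[4.6,-3.5,0,0,0,0,1],[4.6,-3.5,0,0,0,0,1],[4.6,-3.5,0,0,0,0,1],[4.6,-3.5,0,0,0,0,1],[4.4,-3.6,0,0,0,0,1],[0,0,4,0,0,0,1],[0,0,4,0,0,0,1],[0,0,1,0,0,0,1],[0,0,0,0,0,0,1],[0,0,0,0,0,0,1]]]'

```text
time: 19.7
tool_pos: [0.4044, 0.2424, 0.1115]
ee_rot: [3.138, -0.001, 1.57]
wrist_force: [0.7, -0.2, -0.8]
width: 0.094
```

Emit:
jog_arm --steps '[[[0,-0.1,3,0,0,0,1],[0,0,3,0,0,0,1],[0,0,1.5,0,0,0,1],[0,0,0,0,0,0,1],[0,0,0,0,0,0,-1],[0,0,0,0,0,0,-1],[0,0,0,0,0,0,-1],[0,0,0,0,0,0,-1],[0,0,0,0,0,0,-1],[0,0,0,0,0,0,-1],[0,0,0,0,0,0,-1],[0,0,0,0,0,0,-1]]]'

```text
time: 21.2
tool_pos: [0.4023, 0.242, 0.0346]
ee_rot: [3.141, -0.0, 1.571]
wrist_force: [0.8, 1.0, 0.6]
width: 0.0398
```

Emit:
jog_arm --steps '[[[0,0,-1.5,0,0,0,-1],[0,0,-2,0,0,0,-1],[0,0,-1.5,0,0,0,-1],[1.8,1.5,0,0,0,0,-1],[3,2.6,0,0,0,0,-1],[3.4,3,0,0,0,0,-1],[3.4,3,0,0,0,0,-1],[3,2.6,0,0,0,0,-1],[1.7,1.5,0,0,0,0,-1],[0,0,0,0,0,0,-1],[0,0,0,0,0,0,-1]]]'

```text
time: 22.58
tool_pos: [0.5434, 0.4044, 0.0844]
ee_rot: [-3.141, 0.001, 1.571]
wrist_force: [-0.4, -0.4, -0.5]
width: 0.0392
```

Emit:
jog_arm --steps '[[[0,0,1.5,0,0,0,-1],[0,0,1.5,0,0,0,-1],[0,0,1,0,0,0,-1],[0,0,0.5,0,0,0,-1],[0,0,0.2,0,0,0,-1],[0,0,0,0,0,0,-1],[0,0,0,0,0,0,-1]]]'

```text
time: 23.45
tool_pos: [0.5444, 0.4052, 0.0379]
ee_rot: [3.141, -0.001, 1.571]
wrist_force: [-0.1, 0.1, -1.6]
width: 0.0397
```

Emit:
jog_arm --steps '[[[0,0,0.1,0,0,0,-1],[0,0,0,0,0,0,-1],[0,0,0,0,0,0,1],[0,0,0,0,0,0,1],[0,0,0,0,0,0,1],[0,0,0,0,0,0,1],[0,0,-3,0,0,0,1],[0,0,-5,0,0,0,1],[0,0,-5,0,0,0,1],[0,0,-4.5,0,0,0,1]]]'

```text
time: 24.7
tool_pos: [0.5441, 0.4051, 0.2136]
ee_rot: [3.14, -0.001, 1.571]
wrist_force: [0.0, 0.2, -0.6]
width: 0.094
```

Emit:
jog_arm --steps '[[[-4.5,2.3,0,0,0,0,1],[-4.5,2.3,0,0,0,0,1],[-4.4,2.3,0,0,0,0,1],[0,0,4,0,0,0,1],[0,0,3.5,0,0,0,1],[0,0,0,0,0,0,1],[0,0,0,0,0,0,1]]]'

```text
time: 25.58
tool_pos: [0.6136, 0.2714, 0.1381]
ee_rot: [3.139, -0.001, 1.571]
wrist_force: [0.0, -0.1, 0.2]
width: 0.094
```

Emit:
jog_arm --steps '[[[0,0,2.5,0,0,0,1],[0,0,2.5,0,0,0,1],[0,0,2.3,0,0,0,1],[0,0,0,0,0,0,1],[0,0,0,0,0,0,-1],[0,0,0,0,0,0,-1],[0,0,0,0,0,0,-1],[0,0,0,0,0,0,-1],[0,0,0,0,0,0,-1],[0,0,0,0,0,0,-1]]]'

```text
time: 26.82
tool_pos: [0.6132, 0.2712, 0.0646]
ee_rot: [3.141, -0.0, 1.571]
wrist_force: [-2.1, -1.1, 4.7]
width: 0.0635
```

Emit:
jog_arm --steps '[[[0,0,-1.5,0,0,0,-1],[0,0,-3,0,0,0,-1],[0,0,-3,0,0,0,-1],[0,0,-3,0,0,0,-1],[0,0,-1.5,0,0,0,-1],[-2,-0.8,0,0,0,0,-1],[-3.5,-1.5,0,0,0,0,-1],[-4,-1.8,0,0,0,0,-1],[-4,-1.8,0,0,0,0,-1],[-4,-1.8,0,0,0,0,-1],[-4,-1.8,0,0,0,0,-1],[-4,-1.8,0,0,0,0,-1]]]'

```text
time: 28.32
tool_pos: [0.4988, 0.0147, 0.1824]
ee_rot: [-3.14, 0.0, 1.571]
wrist_force: [-0.1, -0.3, -2.9]
width: 0.0634
```

Emit:
jog_arm --steps '[[[-4,0,0,0,0,0,-1],[-4,0,0,0,0,0,-1],[-4,0,0,0,0,0,-1],[-4,0,0,0,0,0,-1],[-4,0,0,0,0,0,-1],[-4,0,0,0,0,0,-1],[-4,0,0,0,0,0,-1],[-4,0,0,0,0,0,-1],[-3.5,0,0,0,0,0,-1],[-2,0,0,0,0,0,-1],[0,0,0,0,0,0,-1]]]'

```text
time: 29.7
tool_pos: [0.4996, -0.3595, 0.1824]
ee_rot: [-3.14, -0.002, 1.569]
wrist_force: [0.1, 0.9, -3.5]
width: 0.0638
```

Emit:
jog_arm --steps '[[[-1.2,1.2,0,0,0,0,-1],[-2,2,0,0,0,0,-1],[-0.9,1,0,0,0,0,-1],[0,0,1.5,0,0,0,-1],[0,0,3,0,0,0,-1],[0,0,3,0,0,0,-1],[0,0,1.5,0,0,0,-1],[0,0,0.5,0,0,0,-1],[0,0,0,0,0,0,-1],[0,0,0,0,0,0,-1]]]'

```text
time: 30.95
tool_pos: [0.5427, -0.4006, 0.0903]
ee_rot: [3.139, 0.002, 1.571]
wrist_force: [-0.1, 0.3, -3.5]
width: 0.0635
```

Emit:
jog_arm --steps '[[[0,0,1,0,0,0,-1],[0,0,0.6,0,0,0,-1],[0,0,0.2,0,0,0,-1],[0,0,0,0,0,0,-1],[0,0,0,0,0,0,-1]]]'

```text
time: 31.58
tool_pos: [0.5422, -0.4001, 0.0708]
ee_rot: [3.141, 0.0, 1.571]
wrist_force: [-0.1, -0.3, -2.9]
width: 0.0637
```

Emit:
jog_arm --steps '[[[0,0,0.2,0,0,0,-1],[0,0,0.1,0,0,0,-1],[0,0,0,0,0,0,-1],[0,0,0,0,0,0,-1]]]'

```text
time: 32.08
tool_pos: [0.5421, -0.4001, 0.0677]
ee_rot: [3.141, 0.0, 1.571]
wrist_force: [-0.5, -0.8, -1.9]
width: 0.0637
```

Force has started to unload, so the jar is on the saucer floor. Release and retreat.

Emit:
jog_arm --steps '[[[0,0,0,0,0,0,1],[0,0,0,0,0,0,1],[0,0,0,0,0,0,1],[0,0,0,0,0,0,1],[0,0,-2,0,0,0,1],[0,0,-4,0,0,0,1],[0,0,-5,0,0,0,1],[0,0,-5,0,0,0,1],[4,0,0,0,0,0,1],[5,0,0,0,0,0,1],[5,0,0,0,0,0,1],[5,0,0,0,0,0,1]]]'

```text
time: 33.58
tool_pos: [0.5421, -0.2086, 0.2295]
ee_rot: [3.139, 0.001, 1.571]
wrist_force: [0.4, -0.0, 0.3]
width: 0.0939
```

Emit:
jog_arm --steps '[[[5,0,-2,0,0,0,1],[5,0,-2,0,0,0,1],[5,0,-2,0,0,0,1],[5,0,-2,0,0,0,1],[5,0,-2,0,0,0,1],[5,0,0,0,0,0,1],[5,0,0,0,0,0,1],[0,0,0,0,0,0,1]]]'

```text
time: 34.58
tool_pos: [0.5415, 0.1431, 0.3291]
ee_rot: [3.14, -0.001, 1.576]
wrist_force: [0.9, -0.4, -0.2]
width: 0.0942
```

```bash
python3 -c "
from h import *
S=cam('scene');D=cam('side')
T=[(.649,-.078,.058,.028),(.544,.405,.073,.04),(.403,-.222,.088,.052),(.542,-.401,.103,.064)]
for n,C in (('scene',S),('side',D)):
    i=robot.snapshot(n);cv2.imwrite(f'pics/{n}9.png',over(i,C,T,2)[:, 200:1000])
a=cv2.imread('pics/scene9.png')[200:800];b=cv2.imread('pics/side9.png')[200:]
cv2.imwrite('pics/f1.png',a);cv2.imwrite('pics/f2.png',b)"
```

```text
(no output)
```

View pics/f1.png

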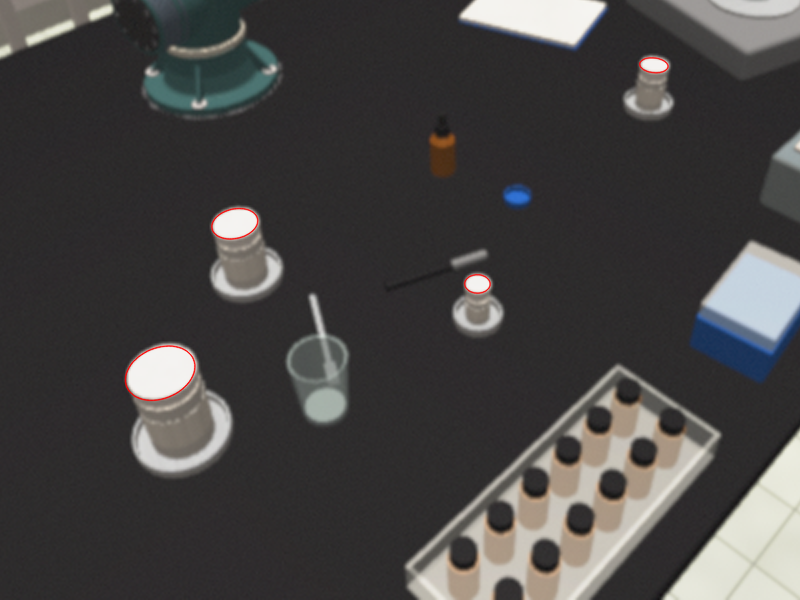

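View pics/f2.png

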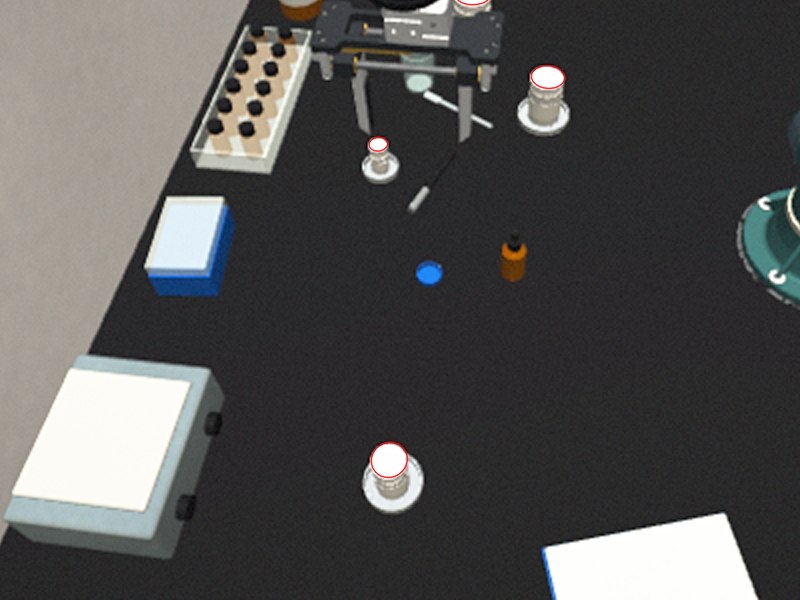

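All four jars stand upright and centred in their saucers (crop pixels in the scene view: largest (180,430), large (245,260), small (477,310), medium (650,95)). The beaker and dropper bottle are where they were.

```bash
python3 -c "
from bench import robot
print(robot.close_job())"
```

```text
the job is handed in; nothing more can be done
None
```

All four jars are in the saucers of their own size, and I handed the job in at about 35 s of the 109 s allowed. I found positions with the scene and side cameras and refined them with the wrist camera. Then I gripped each jar near its cap, carried it upright and set it on the saucer floor before opening the fingers.

- **Final pictures:** each jar stands upright, and its cap matches the outline projected at its saucer's centre and floor height. The side camera saw only the top edge of the largest jar, so for that one I relied mainly on the scene camera.
- **Placement:** at release the tool was within about 1 mm of each measured saucer centre. The centres themselves are good to roughly 2–3 mm, against the 15 mm allowed.
- **Bystanders and robot:** the beaker and dropper bottle look unmoved, and the gripper was open and clear of everything.
- **Disagreements:** the first scene and side estimates differed by about 5–15 mm, and the first wrist fits of the saucers were about 2–4 mm off from a scoring fault. I corrected both before the first grasp. No final check failed.

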